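Change over the battery packs on the hand-blender chargers

TASK

Two battery packs of a cordless hand blender sit on two charging cradles. The one locked home under its catch is charged: press the catch pad of that cradle so that the pack springs out, lift the pack off and stand it upright on the cork mat. The other pack only rests at the mouth of its rail: push it along the rail until its catch clicks and holds it.

Things in the scene. Friction and masses are not known exactly. Their poses are not given: they have to be found in the camera images.
- full_pack: charged battery pack, black block 70 (x) x 44 (y) x 50 mm high, 0.25 kg, at the start locked in a fixed white cradle. Origin: underside centre, 40 above the worktop; z up. Rail mouth at -x, catch at +x. A foot 58 wide at x +7 to +35 is held by rail lips: cannot lift while locked. Rail sides stand 12 above its underside, 38 to each side: grip across y above them. Top ridge 7 high, x +13 to +34
- full_pad (a point): centre of the top of the grey press pad (40 x 34 mm) of the catch that locks full_pack, 110 above the worktop; same axes as its cradle. Pressed down about 4 to 8 mm (4 to 9 N, then a hard stop) it lifts the catch tooth, and a 3 N spring plunger pushes full_pack about 43 mm towards -x within 1 s: there it can be lifted straight up
- empty_pack: second battery pack, same shape, size, origin and axes as full_pack (ridge end = +x). It rests on the rail of the other, equal cradle, 46 to 56 mm short of home, underside 40 above the worktop. Its near end face (x = -35 mm, 50 high) is free to be pushed towards +x
- empty_cradle: white cradle under empty_pack, fixed, 212 (x) x 80 (y) mm, rail floor 40 high; its grey catch reaches 110 high. Origin: under it, 100 mm from the mouth end, z up. Rail along x, mouth at -x. The pack is home and caught when its origin is 0 to 3 mm short of this origin along x; hard stop 2 mm past it. Plunger and catch resist the last 45 mm (10 N if pushed slowly); uncaught, the pack is pushed out again
- mat: flat cork mat, 150 (x) x 120 (y) x 6 mm high, fixed to the worktop. Origin: centre of its underside, z up

How it is judged:
By the outcome, as a careful person would: the job done as asked, in the order asked, and still so for the second after the job is handed in, with the robot touching nothing.
It also fails if it takes over 64 s, if anything falls off the work surface, if the arm or the gripper's body presses on something with over 40 N, if the wrist force passes 120 N, or if a joint passes its speed limit or range.

ROBOT

A 7-joint arm with a two-finger parallel gripper is mounted at the origin on a cart in front of the work surface, level with it; the furniture and walls round the work are solid. World frame = base frame: x ahead of the robot, y to its left, z up, the work surface at z = 0. Lengths are in m, angles in rad, forces in N, time in s.
With the tool pointing down it reaches from about 0.4 to 0.85 m from the base axis. Payload 4.4 kg.
Tool frame: the origin (TCP) lies where the fingers leave the gripper's body, on its centre line; the fingertips stand 97 mm ahead of it and the grasp point (between the pads) lies 78 mm ahead of it; z points along the fingers, y is the line along which they close (so a half turn about z gives the same grasp; the last joint's range is limited). The gripper opens to 94 mm and grips with 3 to 60 N. Pads are 16 mm wide; open, the fingers measure 119 mm over their backs; the gripper's body (75 mm by 177 mm) begins 78 mm behind the grasp point.
Start: joints at [1.08, 0.628, 0.038, 1.517, -0.027, 0.996, -0.02], TCP at [0.268, -0.592, 0.303] pointing down, gripper open.
Joint ranges: [-3.06, 3.06], [-0.37, 2.12], [-1.25, 1.32], [0.18, 2.47], [-1.1, 4.24], [0.23, 1.98], [-2.94, 2.94]. Speed limits (rad/s): [2.57, 2.57, 3.14, 3.14, 3.14, 3.14, 3.14].

INTERFACE

Orientations are given as [roll, pitch, yaw] about the fixed x, y, z axes, in that order (R = Rz(yaw) Ry(pitch) Rx(roll)).
In Python, from plant import arm gives the robot as it stands.
- The arm moves only by the shell command python3 -m crank 'ROWS' [OPENING] [FORCE]. ROWS is JSON, a list of rows, each a list of 4 numbers: the shift along the world's x, y, z in cm, then the turn about the world's z in rad. In form: [[tx, ty, tz, yaw], ...]. A call has 1 to 5 rows; each row is the pose to reach, as a shift and turn from the pose commanded when the call began; what a row does not reach only later rows make up. A row lasts 1/10 s, in which the tool goes at most 50 mm and 8.59 degrees, less where a joint would pass 70% of its speed; a pose out of reach is approached as far as the arm can. A call with a gripper value outside its range is refused whole. OPENING is the finger opening in cm, from 0 to 9.4, set as the call begins (- or left out, the last holds). The fingers move at their own pace and stop on an object; FORCE is the grip in N (left out, the last holds). Time passes only in rows, so rows that repeat a pose let the fingers close. It gives the time, the measured TCP pose, the force, the opening and the grip force at its end, in the units of the state.
- arm.state(): the state, without advancing time (a new reading comes with each control period).
- arm.snapshot(name): name is "scene" or "top"; returns a dict with "image" (400x640x3 uint8, red, green, blue), "depth" (400x640 float32, m along the optical axis (not along the pixel's ray), 0 where there is no reading), "fov_y" (degrees; the focal length in pixels is half the picture's height over the tangent of half this angle, whatever the lens; pixels are square), "cx", "cy" (the principal point, pixels), "k1" (the pictures are not rectified: a ray, as slopes to the right and down, at radius r is drawn at 1 + k1 r^2 times it, then the intrinsics apply), "rvec" (rotation vector, rad) and "tvec" (3), from world to camera coordinates, as OpenCV has them. Camera axes: x right, y down, z forward; pixel columns grow to the right and rows downward; lengths in m; the calibration is good to about 2 mm. A picture is of the moment at which its call begins.
- arm.hand_in(): hands the job in; it is judged then, once.
Trained networks look in the newest picture that a camera, given by its name, has taken for a name from the list of things; names that differ only in an ending like _2 or _b are one class to them, and where a whole thing is asked for, a point or a joint stands for the part that bears it (a point fixed in the world has none). Each returns a list of dicts, best first, with "conf" (0 to 1); they miss things now and then, are a little off and sometimes report something else, mostly with a low value. They report only what shows in the picture. A call takes as long as a camera call.
- arm.outline_of(camera, target): "mask" (400x640 bool, what is visible of it) and "bbox" ([left, top, right, bottom] in pixels, round what is visible of it).
- arm.landmark_of(camera, target): "at" ([column, row] in pixels: a listed point, or the origin of a listed thing).
The state is a dict: "clock": time; "q": joint angles; "dq": joint speeds; "joint_torque": joint torques, N m; "ee_pos": TCP position; "tool_rot": TCP orientation; "force": force on the tool from outside, world axes, zero at the start; "wrist_torque": the same for the moment, N m; "width": finger opening in m; "grip_force": force on a finger pad.
Only numpy, scipy, OpenCV 4.12 (cv2) and the standard library are available. Lean on these libraries where they do the work, as an engineer would, in place of code of your own. Each camera call takes 0.05 s, during which the arm holds its last target. There are 200 camera calls.

## Working session

There is one attempt and no reset: what is moved stays moved. The work goes in short steps, Python scripts to look and compute and a shell command to move; the robot and the scene stay as the last step left them, time stands still between calls to the robot, and variables do not carry over. Pictures are saved under pics/ and viewed, at most 10 in all, crops included, and the job is handed in when it is done.

```bash
ls; mkdir -p pics; cat > h.py <<'E'
import numpy as np, cv2
from plant import arm
def world(s,px,z=None):
    f=200/np.tan(np.radians(s["fov_y"])/2)
    px=np.atleast_2d(np.array(px,float))
    d=(px-[s["cx"],s["cy"]])/f
    u=d.copy()
    for _ in range(30): u=d/(1+s["k1"]*(u**2).sum(1,keepdims=True))
    R=cv2.Rodrigues(np.array(s["rvec"],float))[0]; t=np.array(s["tvec"],float).ravel()
    rays=np.c_[u,np.ones(len(u))]
    if z is None:
        k=s["depth"][px[:,1].round().astype(int),px[:,0].round().astype(int)][:,None]
        return (rays*k-t)@R
    C=-R.T@t; w=rays@R
    return C+w*((z-C[2])/w[:,2])[:,None]
E
python3 - <<'E'
from h import *
for c in("top","scene"):
    s=arm.snapshot(c); cv2.imwrite(f"pics/{c}0.png",s["image"][:,:,::-1])
    for n,z in(("full_pack",.04),("full_pad",.11),("empty_pack",.04),("empty_cradle",0),("mat",0)):
        for l in arm.landmark_of(c,n)[:3]: print(c,n,round(l["conf"],2),np.round(l["at"],1),world(s,l["at"],z).round(4))
print(arm.state())
E
```

```text
pics
top full_pack 0.78 [335.2 225.1] [[ 0.4517 -0.3393  0.04  ]]
top full_pad 0.8 [337.  167.3] [[ 0.5496 -0.3255  0.11  ]]
top empty_pack 0.93 [268.9 223.4] [[ 0.4337 -0.2091  0.04  ]]
top empty_cradle 0.58 [274.1 204.1] [[ 0.4815 -0.2065  0.    ]]
top mat 0.97 [404.5 223.3] [[ 0.4855 -0.4797  0.    ]]
scene full_pack 0.56 [313.3 220.9] [[ 0.4439 -0.3341  0.04  ]]
scene full_pad 0.78 [335.9 173.8] [[ 0.5465 -0.3283  0.11  ]]
scene empty_pack 0.95 [266.3 206. ] [[ 0.4336 -0.2074  0.04  ]]
scene empty_cradle 0.89 [278.8 210.6] [[ 0.48   -0.2043  0.    ]]
scene mat 0.73 [375.2 250.1] [[ 0.4732 -0.4741  0.    ]]
{'clock': 0.6, 'q': array([ 1.0802201 ,  0.62833984,  0.03847929,  1.51740953, -0.02699527,
        0.99628263, -0.02001267]), 'dq': array([-3.35115201e-05,  3.80770544e-04, -4.82850846e-04,  6.92800348e-04,
        1.35804401e-03,  1.14030996e-03, -8.31723876e-05]), 'joint_torque': array([-6.19371622e-04, -5.49308574e+01,  1.14221122e+00, -1.86862332e+01,
       -5.24019019e-02,  1.59999984e-02,  6.50517268e-05]), 'ee_pos': array([ 0.26791379, -0.59223448,  0.30271401]), 'tool_rot': array([ 3.14151531e+00, -4.86869388e-05,  4.24757660e-01]), 'force': array([-0.22759944,  0.14857352,  0.53028418]), 'wrist_torque': array([ 0.01827984, -0.03329816,  0.02721215]), 'grip_force': 0.0, 'width': 0.09373828846258848}
```

View pics/top0.png

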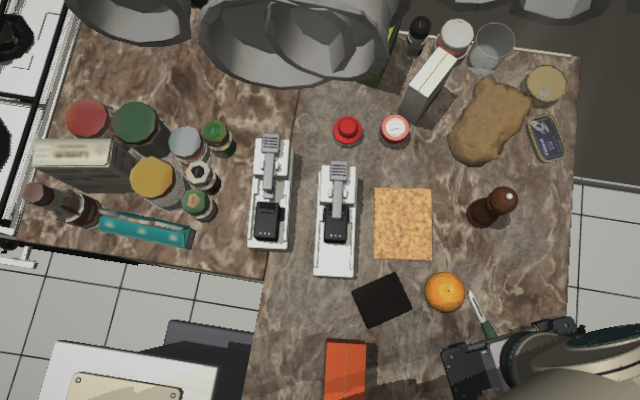

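View pics/scene0.png

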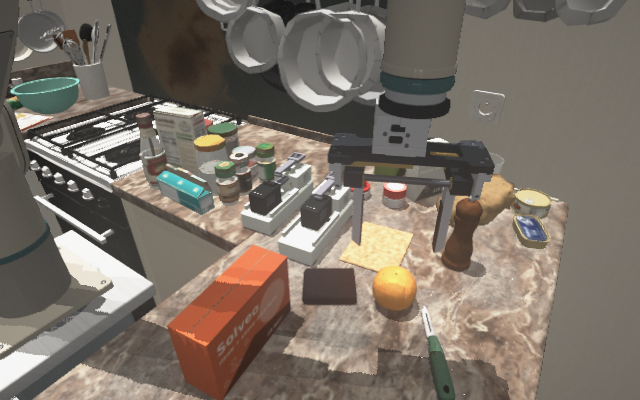

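The top view shows the empty cradle at (269,195) with its pack at (268,221), and the full cradle at (336,220) with its pack at (335,225) and its pad at (337,170). The mat is at (404,223). Next I refine the poses with depth.

```bash
python3 - <<'E'
from h import *
gy,gx=np.mgrid[0:400,0:640]; P=np.c_[gx.ravel(),gy.ravel()]
for c in("top","scene"):
    s=arm.snapshot(c); W=world(s,P); ok=s["depth"].ravel()>0
    g=W[ok]; print(c,"table z",np.median(g[(abs(g[:,2])<.02)&(abs(g[:,0]-.45)<.1)&(abs(g[:,1]+.41)<.15)][:,2]).round(4))
    for n,zr in(("full_pack",(.084,.093)),("full_pack",(.094,.102)),("empty_pack",(.084,.093)),("empty_pack",(.094,.102)),("full_pad",(.104,.116)),("empty_cradle",(.045,.06)),("empty_cradle",(.104,.116)),("mat",(0.002,.012))):
        o=arm.outline_of(c,n)
        for k in o[:2]:
            m=k["mask"].ravel()&ok; w=W[m]; w=w[(w[:,2]>zr[0])&(w[:,2]<zr[1])]
            if len(w)<10: print(n,zr,len(w));continue
            r=cv2.minAreaRect((w[:,:2]*1000).astype(np.float32))
            print(n,zr,round(k["conf"],2),len(w),"mean",w.mean(0).round(4),"rect",np.round(r[0],1),np.round(r[1],1),round(r[2],1))
    if c=="top":
        w=W[ok]; 
        for x0 in(.5,.6,.7,.8): 
            q=w[(abs(w[:,0]-x0)<.05)&(w[:,1]<0)&(w[:,1]>-.5)&(w[:,2]>.2)]
            print("overhead",x0,len(q),q[:,2].min().round(3) if len(q) else None)
        q=w[(w[:,2]>.2)&(w[:,0]>.45)]; print("pan xmin",q[:,0].min() if len(q) else None, q[:,2].min() if len(q) else None)
E
```

```text
top table z 0.0018
empty_pack (0.084, 0.093) 0.91 735 mean [ 0.4276 -0.2099  0.0895] rect [ 432.3 -208.7] [70.7 45.8] 4.8
empty_pack (0.094, 0.102) 0.91 115 mean [ 0.4507 -0.2065  0.0962] rect [ 436.3 -206.9] [49.8 31.5] 0.7
full_pad (0.104, 0.116) 0.71 665 mean [ 0.5172 -0.3326  0.1085] rect [ 508.8 -333.7] [110.6  32.8] 5.3
empty_cradle (0.045, 0.06) 0.58 551 mean [ 0.4722 -0.2053  0.0515] rect [ 488.4 -201.8] [203.8  77.9] 6.5
empty_cradle (0.104, 0.116) 0.58 739 mean [ 0.549  -0.1954  0.1085] rect [ 542.4 -196.1] [111.4  35.7] 7.1
mat (0.002, 0.012) 0.55 4029 mean [ 0.4828 -0.4756  0.0058] rect [ 483.8 -474.9] [150.9 120.6] 7.9
overhead 0.5 0 None
overhead 0.6 2158 0.209
overhead 0.7 15407 0.221
overhead 0.8 494 0.216
pan xmin 0.4500052393357475 0.20000479965438808
scene table z 0.0043
full_pack (0.084, 0.093) 0.75 329 mean [ 0.4382 -0.343   0.0891] rect [ 446.2 -339.1] [68.2 42.6] 6.5
full_pack (0.094, 0.102) 0.75 15 mean [ 0.4661 -0.3471  0.0958] rect [ 467.1 -347.3] [13.7  7.8] 4.6
empty_pack (0.084, 0.093) 0.72 289 mean [ 0.424  -0.2135  0.089 ] rect [ 430.6 -209.2] [68.4 42.1] 6.0
empty_pack (0.094, 0.102) 0.72 28 mean [ 0.4484 -0.2097  0.0964] rect [ 449.9 -208.1] [12.3 24.4] 5.4
full_pad (0.104, 0.116) 0.66 175 mean [ 0.4977 -0.3317  0.1073] rect [ 501.6 -330.8] [99.1 20.1] 10.5
empty_cradle (0.045, 0.06) 0.73 287 mean [ 0.4963 -0.2257  0.051 ] rect [ 495.6 -203.4] [193.7  73.9] 4.8
empty_cradle (0.104, 0.116) 0.73 202 mean [ 0.5452 -0.1961  0.1077] rect [ 539.  -195.1] [108.5  31. ] 5.6
mat (0.002, 0.012) 0.91 2235 mean [ 0.4787 -0.4759  0.0054] rect [ 482.7 -473.4] [151.3 120.2] 7.4
```

```bash
python3 - <<'E'
from h import *
gy,gx=np.mgrid[0:400,0:640]; P=np.c_[gx.ravel(),gy.ravel()]
for c in("top","scene"):
    s=arm.snapshot(c); w=world(s,P)[s["depth"].ravel()>0]
    for z0 in np.arange(.12,.9,.1):
        r=[]
        for y0 in(-.45,-.35,-.25,-.15,-.05):
            q=w[(abs(w[:,1]-y0)<.05)&(abs(w[:,2]-z0)<.05)&(w[:,0]>.35)&(w[:,0]<1)]
            r.append((len(q),np.percentile(q[:,0],1).round(2) if len(q)>5 else 0))
        print(c,z0.round(2),r)
E
```

```text
top 0.12 [(2775, np.float64(0.7)), (2375, np.float64(0.42)), (1587, np.float64(0.4)), (1237, np.float64(0.4)), (4224, np.float64(0.39))]
top 0.22 [(0, 0), (103, np.float64(0.65)), (977, np.float64(0.64)), (1930, np.float64(0.64)), (96, np.float64(0.76))]
top 0.32 [(0, 0), (2571, np.float64(0.65)), (3590, np.float64(0.65)), (2724, np.float64(0.64)), (1686, np.float64(0.64))]
top 0.42 [(368, np.float64(0.67)), (1759, np.float64(0.65)), (1086, np.float64(0.66)), (772, np.float64(0.64)), (220, np.float64(0.66))]
top 0.52 [(231, np.float64(0.67)), (0, 0), (0, 0), (0, 0), (0, 0)]
top 0.62 [(0, 0), (0, 0), (0, 0), (0, 0), (0, 0)]
top 0.72 [(0, 0), (0, 0), (0, 0), (0, 0), (0, 0)]
top 0.82 [(0, 0), (0, 0), (0, 0), (0, 0), (0, 0)]
scene 0.12 [(1017, np.float64(0.7)), (1083, np.float64(0.41)), (1195, np.float64(0.4)), (1048, np.float64(0.4)), (2261, np.float64(0.39))]
scene 0.22 [(528, np.float64(0.91)), (158, np.float64(0.65)), (808, np.float64(0.64)), (803, np.float64(0.63)), (0, 0)]
scene 0.32 [(572, np.float64(0.92)), (1096, np.float64(0.65)), (1758, np.float64(0.65)), (1580, np.float64(0.64)), (546, np.float64(0.64))]
scene 0.42 [(381, np.float64(0.92)), (929, np.float64(0.65)), (1644, np.float64(0.66)), (1268, np.float64(0.64)), (932, np.float64(0.66))]
scene 0.52 [(0, 0), (0, 0), (0, 0), (0, 0), (0, 0)]
scene 0.62 [(0, 0), (0, 0), (0, 0), (0, 0), (0, 0)]
scene 0.72 [(0, 0), (0, 0), (0, 0), (0, 0), (0, 0)]
scene 0.82 [(0, 0), (0, 0), (0, 0), (0, 0), (0, 0)]
```

```bash
python3 -m crank '[[3,3,0,-0.05],[6.5,6.5,0,-0.1],[10,10,0,-0.16],[13.5,13.5,0,-0.22],[16,16,-1,-0.31]]' 0 20; python3 -m crank '[[3,3,-1,0],[6,6,-3,0],[9,8.5,-4,0],[11.3,10.3,-5.3,0],[11.3,10.3,-5.3,0]]'
```

```text
clock: 2.1
ee_pos: [0.4313, -0.4297, 0.2939]
tool_rot: [3.141, -0.004, 0.115]
force: [0.8, 0.1, 0.5]
width: 0.058
grip_force: 0.0
clock: 2.6
ee_pos: [0.5446, -0.3236, 0.2377]
tool_rot: [-3.137, -0.001, 0.123]
force: [-0.2, 0.0, 0.4]
width: 0.0177
grip_force: 0.0
```

```bash
python3 - <<'E'
from h import *
gy,gx=np.mgrid[0:400,0:640]; P=np.c_[gx.ravel(),gy.ravel()]
for c in("scene","top"):
    s=arm.snapshot(c); cv2.imwrite(f"pics/{c}1.png",s["image"][:,:,::-1])
    for n,z in(("full_pad",.11),("full_pack",.04)):
        for l in arm.landmark_of(c,n)[:2]: print(c,n,l["conf"],world(s,l["at"],z).round(4))
print(arm.state()["ee_pos"],arm.state()["force"],arm.state()["tool_rot"])
E
```

```text
scene full_pad 0.8 [[ 0.5422 -0.3315  0.11  ]]
scene full_pack 0.98 [[ 0.445  -0.3442  0.04  ]]
top full_pad 0.83 [[ 0.54   -0.3242  0.11  ]]
top full_pack 0.84 [[ 0.4532 -0.337   0.04  ]]
[ 0.53983535 -0.330963    0.24035321] [ 0.88423486  0.20649728 -0.45310445] [ 3.14033419e+00 -1.21866967e-04  1.12045082e-01]
```

View pics/scene1.png

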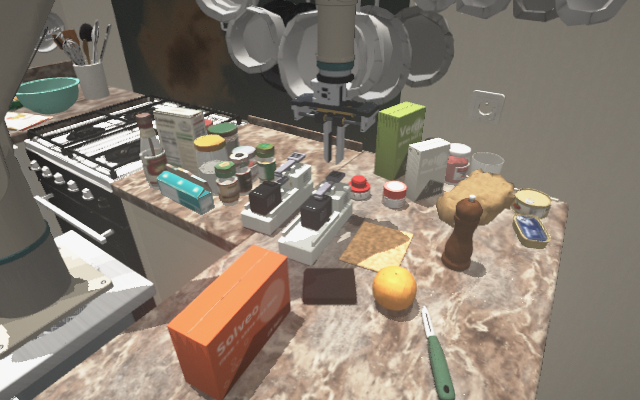

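The closed fingers, tips at about (335,160), hang above the pad at (333,177), clear of the pans. I press now.

```bash
python3 -m crank '[[0,0,-1.5,0],[0,0,-3,0],[0,0,-3.4,0],[0,0,-3.6,0],[0,0,-3.8,0]]'; python3 -m crank '[[0,0,-0.1,0],[0,0,-0.2,0],[0,0,-0.2,0],[0,0,-0.2,0],[0,0,-0.2,0]]'; python3 - <<'E'
from h import *
s=arm.snapshot("top"); l=arm.landmark_of("top","full_pack")[0]; print(l["conf"],world(s,l["at"],.04))
E
```

```text
clock: 3.4
ee_pos: [0.5413, -0.33, 0.2028]
tool_rot: [3.14, -0.002, 0.114]
force: [0.8, 0.3, 2.9]
width: 0.0003
grip_force: 1.9
clock: 3.9
ee_pos: [0.5418, -0.3299, 0.2012]
tool_rot: [3.14, -0.003, 0.115]
force: [0.3, 0.1, 8.5]
width: 0.0005
grip_force: 4.0
0.72 [[ 0.40506369 -0.34037127  0.04      ]]
```

The pack sprang out. I hold briefly, then retract and open above the pack.

```bash
python3 -m crank '[[0,0,0,0],[0,0,0,0],[0,0,0,0],[0,0,0,0],[0,0,0,0]]'; python3 -m crank '[[0,0,3,0],[-2,0,6,0],[-6,-0.5,6,0],[-10,-1,6,0],[-13,-1.5,6,0]]' 9.4; python3 - <<'E'
from h import *
gy,gx=np.mgrid[0:400,0:640]; P=np.c_[gx.ravel(),gy.ravel()]
for c in("top","scene"):
    s=arm.snapshot(c); W=world(s,P); ok=s["depth"].ravel()>0
    cv2.imwrite(f"pics/{c}2.png",s["image"][:,:,::-1])
    l=arm.landmark_of(c,"full_pack")[0]; print(l["conf"],world(s,l["at"],.04))
    for k in arm.outline_of(c,"full_pack")[:1]:
        w=W[k["mask"].ravel()&ok]; w=w[(w[:,2]>.084)&(w[:,2]<.093)]
        if len(w): print(k["conf"],len(w),w.mean(0),cv2.minAreaRect((w[:,:2]*1000).astype(np.float32)))
print(arm.state()["ee_pos"],arm.state()["tool_rot"])
E
```

```text
clock: 4.5
ee_pos: [0.5418, -0.3299, 0.2012]
tool_rot: [3.14, -0.002, 0.115]
force: [1.0, 0.4, 7.9]
width: 0.0002
grip_force: 4.0
clock: 5.0
ee_pos: [0.4078, -0.3441, 0.2597]
tool_rot: [-3.141, 0.002, 0.114]
force: [0.9, 0.1, 0.2]
width: 0.0371
grip_force: 0.0
0.92 [[ 0.41387991 -0.34312879  0.04      ]]
0.83 314 [ 0.38458871 -0.35004281  0.08943743] ((386.23248291015625, -347.39739990234375), (30.048372268676758, 42.77226638793945), 9.289024353027344)
0.76 [[ 0.4069283  -0.33743776  0.04      ]]
0.75 404 [ 0.3968062  -0.34725056  0.08900947] ((405.0628967285156, -343.8869934082031), (71.96485137939453, 42.21110153198242), 6.75034761428833)
[ 0.41211011 -0.34385174  0.25963375] [-3.14154255e+00 -8.57952215e-04  1.16114642e-01]
```

View pics/top2.png

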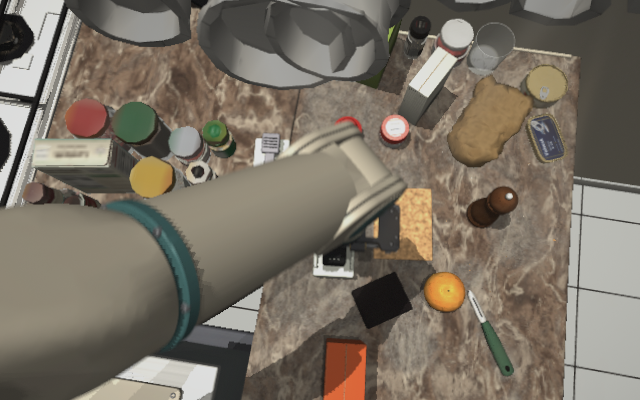

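The arm hides the pack in the top view; only its end shows, at (334,257). The scene camera gives its centre as (0.405,-0.344). I go down and grip.

```bash
python3 -m crank '[[-0.6,0,0,0],[-0.6,0,-2,0],[-0.6,0,-3.5,0],[-0.6,0,-4,0],[-0.6,0,-4,0]]' 9.4; python3 -m crank '[[0,0,-3,0],[0,0,-5.5,0],[0,0,-6.3,0],[0,0,-6.3,0]]';python3 -m crank '[[0,0,0,0],[0,0,0,0],[0,0,0,0],[0,0,0,0],[0,0,0,0]]' 3 25;python3 -m crank '[[0,0,0,0],[0,0,0,0],[0,0,0,0]]'
```

```text
clock: 5.8
ee_pos: [0.4049, -0.3437, 0.219]
tool_rot: [-3.14, 0.001, 0.116]
force: [-0.9, -0.5, 0.6]
width: 0.0937
grip_force: 0.0
clock: 6.2
ee_pos: [0.4048, -0.3441, 0.1563]
tool_rot: [-3.141, 0.001, 0.115]
force: [0.8, 0.1, -1.0]
width: 0.094
grip_force: 0.0
clock: 6.7
ee_pos: [0.4051, -0.3443, 0.1571]
tool_rot: [3.141, -0.001, 0.115]
force: [0.1, 0.2, -0.3]
width: 0.0575
grip_force: 0.0
clock: 7.0
ee_pos: [0.405, -0.3442, 0.1568]
tool_rot: [3.142, -0.0, 0.115]
force: [0.0, -0.1, 1.1]
width: 0.0438
grip_force: 25.0
```

```bash
python3 -m crank '[[0,0,0.5,0],[0,0,1.5,0],[0,0,3.5,0],[0,0,6,0],[0,0,8,0]]'; python3 -m crank '[[0,-3,0,0],[0.5,-6.5,0,0],[2.5,-10,0,0],[5.5,-12.5,0,0],[7.8,-13.1,0,0]]';python3 -m crank '[[0,0,-2,0],[0,0,-5,0],[0,0,-8,0],[0,0,-9.8,0],[0,0,-10.5,0]]'; python3 -m crank '[[0,0,-0.4,0],[0,0,-0.7,0],[0,0,-0.7,0]]'
```

```text
clock: 7.5
ee_pos: [0.4049, -0.3443, 0.2384]
tool_rot: [3.141, -0.001, 0.115]
force: [-1.0, -0.2, -2.5]
width: 0.0439
grip_force: 25.0
clock: 8.0
ee_pos: [0.4829, -0.479, 0.2374]
tool_rot: [3.138, -0.0, 0.111]
force: [-0.2, 0.0, -2.3]
width: 0.0439
grip_force: 25.0
clock: 8.5
ee_pos: [0.4819, -0.4741, 0.1297]
tool_rot: [-3.138, 0.003, 0.115]
force: [-0.5, 0.2, -2.7]
width: 0.0437
grip_force: 25.0
clock: 8.8
ee_pos: [0.4832, -0.4756, 0.1255]
tool_rot: [3.141, -0.001, 0.115]
force: [0.4, 0.4, -2.8]
width: 0.0438
grip_force: 25.0
```

```bash
python3 -m crank '[[0,0,-0.1,0],[0,0,-0.2,0],[0,0,-0.25,0],[0,0,-0.25,0]]'
```

```text
clock: 9.2
ee_pos: [0.4831, -0.4754, 0.1228]
tool_rot: [3.141, -0.001, 0.115]
force: [-0.7, -0.7, 1.0]
width: 0.0439
grip_force: 25.0
```

Now it is supported by the mat. I release, rise and move behind the empty pack with closed fingers.

```bash
python3 -m crank '[[0,0,0,0],[0,0,0,0],[0,0,0,0],[0,0,0,0]]' 9; python3 -m crank '[[0,0,2,0],[0,0,5,0],[0,0,9,0],[0,0,13,0],[0,0,13,0]]'; python3 -m crank '[[-2,4,0,0],[-4,8,0,0],[-6,12,0,0],[-8,16,0,0],[-10.5,20,0,0]]' 0 20;  python3 -m crank '[[-0.8,4,0,0],[-0.8,6.2,0,0],[-0.8,6.2,0,0],[-0.8,6.2,0,0]]'; python3 - <<'E'
from h import *
for c in("scene","top"):
    s=arm.snapshot(c); cv2.imwrite(f"pics/{c}3.png",s["image"][:,:,::-1])
    for n,z in(("empty_pack",.04),("empty_cradle",0),("full_pack",.006)):
        for l in arm.landmark_of(c,n)[:2]: print(c,n,l["conf"],world(s,l["at"],z).round(4))
print(arm.state()["ee_pos"],arm.state()["width"])
E
```

```text
clock: 9.6
ee_pos: [0.483, -0.4753, 0.1222]
tool_rot: [3.141, -0.0, 0.115]
force: [0.5, -0.0, 0.2]
width: 0.0723
grip_force: 0.0
clock: 10.1
ee_pos: [0.485, -0.4777, 0.2586]
tool_rot: [3.133, -0.007, 0.115]
force: [-0.0, -1.1, 0.8]
width: 0.0903
grip_force: 0.0
clock: 10.6
ee_pos: [0.3772, -0.2734, 0.2518]
tool_rot: [-3.141, -0.0, 0.115]
force: [1.3, -0.2, -0.4]
width: 0.0532
grip_force: 0.0
clock: 11.0
ee_pos: [0.3702, -0.2135, 0.2521]
tool_rot: [3.141, -0.0, 0.116]
force: [-0.0, -0.4, -0.6]
width: 0.0214
grip_force: 0.0
scene empty_pack 0.79 [[ 0.4327 -0.2148  0.04  ]]
scene empty_cradle 0.77 [[ 0.48   -0.2043  0.    ]]
scene full_pack 0.77 [[ 0.4866 -0.4754  0.006 ]]
scene full_pack 0.6 [[ 0.4628 -0.4738  0.006 ]]
top empty_cradle 0.7 [[ 0.4763 -0.1998 -0.    ]]
top full_pack 0.75 [[ 0.4796 -0.4811  0.006 ]]
[ 0.36983923 -0.21376488  0.25204652] 0.0005987077223460099
```

View pics/scene3.png

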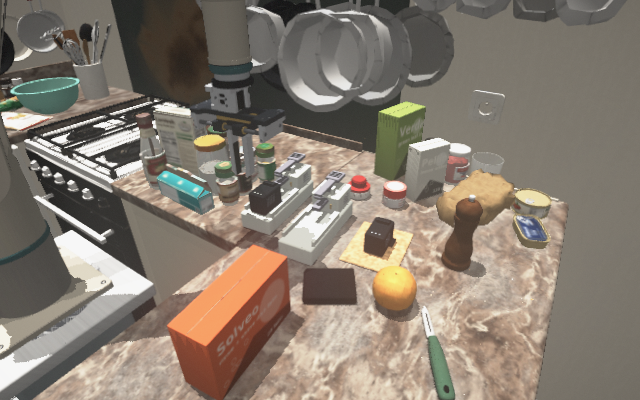

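The full pack stands upright on the mat at (380,236). The gripper is behind and above the empty pack at (265,196). Lower and push.

```bash
python3 -m crank '[[0,-0.2,-3,0],[0,-0.2,-6.5,0],[0,-0.2,-9,0],[0,-0.2,-9.4,0],[0,-0.2,-9.4,0]]'; python3 -m crank '[[0.6,0.07,0,0],[1.1,0.13,0,0],[1.5,0.17,0,0],[2,0.23,0,0],[2.5,0.29,0,0]]'; python3 -m crank '[[0.4,0.05,0,0],[0.8,0.09,0,0],[1.2,0.14,0,0],[1.6,0.18,0,0],[2,0.23,0,0]]'
```

```text
clock: 11.9
ee_pos: [0.3696, -0.2153, 0.1579]
tool_rot: [-3.141, 0.001, 0.114]
force: [0.2, 0.6, -0.1]
width: 0.0006
grip_force: 0.0
clock: 12.4
ee_pos: [0.395, -0.2122, 0.1585]
tool_rot: [-3.142, 0.0, 0.115]
force: [-2.3, 0.5, 2.0]
width: 0.0008
grip_force: 0.8
clock: 12.9
ee_pos: [0.4133, -0.2099, 0.158]
tool_rot: [-3.14, 0.004, 0.114]
force: [-4.9, -0.1, 3.7]
width: 0.0004
grip_force: 2.8
```

```bash
python3 -m crank '[[0.4,0.05,0,0],[0.8,0.09,0,0],[1.1,0.13,0,0],[1.4,0.16,0,0],[1.7,0.2,0,0]]'; python3 -m crank '[[0.1,0.01,0,0],[0.2,0.02,0,0],[0.3,0.03,0,0],[0.4,0.05,0,0],[0.5,0.06,0,0]]'; python3 - <<'E'
from h import *
s=arm.snapshot("scene")
for l in arm.landmark_of("scene","empty_pack")[:2]: print(l["conf"],world(s,l["at"],.04).round(4))
E
```

```text
clock: 13.4
ee_pos: [0.4287, -0.2081, 0.1578]
tool_rot: [-3.139, 0.006, 0.113]
force: [-7.5, -2.0, 4.9]
width: 0.0006
grip_force: 3.9
clock: 13.9
ee_pos: [0.434, -0.2075, 0.1578]
tool_rot: [-3.14, 0.006, 0.113]
force: [-6.3, -1.6, 3.7]
width: 0.0006
grip_force: 3.8
0.8 [[ 0.4761 -0.2006  0.04  ]]
0.56 [[ 0.4259 -0.2456  0.04  ]]
```

```bash
python3 -m crank '[[0.1,0.01,0,0],[0.2,0.02,0,0],[0.3,0.03,0,0]]'; python3 -m crank '[[0.1,0.01,0,0],[0.2,0.02,0,0],[0.2,0.02,0,0]]';  python3 -m crank '[[0.1,0.01,0,0],[0.2,0.02,0,0],[0.2,0.02,0,0]]'
```

```text
clock: 14.3
ee_pos: [0.437, -0.2072, 0.1578]
tool_rot: [-3.14, 0.006, 0.113]
force: [-8.2, -2.4, 6.1]
width: 0.0002
grip_force: 3.9
clock: 14.6
ee_pos: [0.4404, -0.2068, 0.1578]
tool_rot: [-3.14, 0.003, 0.114]
force: [-4.9, -0.7, 0.9]
width: 0.0003
grip_force: 2.0
clock: 14.9
ee_pos: [0.4422, -0.2067, 0.1578]
tool_rot: [-3.14, 0.004, 0.114]
force: [-7.0, -0.9, 2.8]
width: 0.0003
grip_force: 3.4
```

```bash
python3 -m crank '[[0.1,0.01,0,0],[0.15,0.02,0,0],[0.15,0.02,0,0]]'; python3 -m crank '[[0.1,0.01,0,0],[0.15,0.02,0,0],[0.15,0.02,0,0]]'
```

```text
clock: 15.2
ee_pos: [0.4424, -0.2067, 0.1578]
tool_rot: [-3.14, 0.006, 0.113]
force: [-10.0, -1.4, 4.7]
width: 0.0005
grip_force: 4.8
clock: 15.5
ee_pos: [0.4426, -0.2067, 0.1578]
tool_rot: [-3.139, 0.009, 0.113]
force: [-12.0, -1.9, 7.9]
width: 0.0004
grip_force: 6.2
```

The pack is at the hard stop, so I back off and check that it holds.

```bash
python3 -m crank '[[-1,-0.1,0,0],[-4,-0.5,0,0],[-6,-0.7,1,0],[-6,-0.7,5,0],[-6,-0.7,10,0]]'; python3 -m crank '[[-2,-6,4,0],[-2,-10,6,0],[-2,-10,6,0],[-2,-10,6,0],[-2,-10,6,0]]'; python3 - <<'E'
from h import *
gy,gx=np.mgrid[0:400,0:640]; P=np.c_[gx.ravel(),gy.ravel()]
for c in("scene","top"):
    s=arm.snapshot(c); W=world(s,P); ok=s["depth"].ravel()>0; cv2.imwrite(f"pics/{c}4.png",s["image"][:,:,::-1])
    for n,z in(("empty_pack",.04),("full_pack",.006)):
        for l in arm.landmark_of(c,n)[:1]: print(c,n,l["conf"],world(s,l["at"],z).round(4))
        for k in arm.outline_of(c,n)[:1]:
            w=W[k["mask"].ravel()&ok]; w=w[abs(w[:,2]-z-.05)<.004]
            if len(w)>5: print(len(w),cv2.minAreaRect((w[:,:2]*1000).astype(np.float32)))
print(arm.state()["ee_pos"])
E
```

```text
clock: 16.0
ee_pos: [0.387, -0.2131, 0.2584]
tool_rot: [-3.141, 0.001, 0.115]
force: [1.1, -0.2, 0.2]
width: 0.0003
grip_force: 0.0
clock: 16.5
ee_pos: [0.3677, -0.3126, 0.318]
tool_rot: [-3.141, -0.001, 0.116]
force: [-0.4, 0.8, -0.1]
width: 0.0003
grip_force: 0.0
scene empty_pack 0.78 [[ 0.4788 -0.2022  0.04  ]]
223 ((478.85870361328125, -201.9664306640625), (68.1946029663086, 44.728450775146484), 10.78732967376709)
scene full_pack 0.77 [[ 0.4904 -0.4749  0.006 ]]
363 ((479.52984619140625, -475.4310607910156), (65.18927764892578, 41.96992111206055), 6.970730304718018)
top full_pack 0.61 [[ 0.4865 -0.4706  0.006 ]]
657 ((483.66131591796875, -476.0768127441406), (69.9698715209961, 43.5797233581543), 6.9485063552856445)
[ 0.36700462 -0.31305513  0.31804278]
```

View pics/scene4.png

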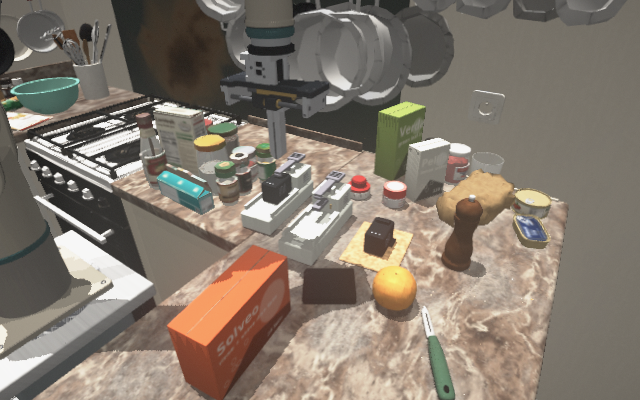

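The empty pack, at (276,187), has stayed home under its catch one second after release. The full pack stands on the mat at (380,236), and the gripper is clear of both.

```bash
python3 -c "
from plant import arm; print(arm.hand_in())"
```

```text
the job is handed in; nothing more can be done
None
```

The job is handed in: the charged pack was released and stands upright on the cork mat, and the other pack was pushed home afterwards and stayed there when I let go, with the arm clear of everything after about 17 s of the 64 s allowed.

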